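Scoop beads for a batch of ribbon bows and log it

TASK

Draw the scoop out from under the desk riser, set it down flat on the open table clear of the riser and let go, then take it again by its handle and scoop at least three of the beads from the cardboard tray into the round woven basket, spilling none and never touching a bead with the gripper. Then log the batch by swinging the sprung lever of the tally counter fully to its stop and letting it spring back, and finish with the scoop lying flat on the table outside the tray. Leave the stationery lying about where it is.

Things in the scene. Friction and masses are not known exactly. Their poses are not given: they have to be found in the camera images.
- riser: Light wood desk riser (low shelf), fixed, 180 deep (x) x 300 wide (y) x 85 high; paper piled on top to about 170 high, from 35 mm behind the front edge. Origin: centre of its underside at table height. Open front at x = -90; board from z = 70 to 85; end panels 16 thick at y = -142 and 142, open between.
- scoop: Loose aluminium scoop, 180 g, wooden handle. Origin: centre of the pan's underside; z up, open mouth faces -x, handle to +x. Starts flat on the table, handle under the riser. Pan 90 long (x) x 100 wide (y), floor 3 thick, its front 23 a lip 86 wide without walls; back wall x = 37..45, top at z = 57. Handle 20 wide, x = 45..140, z = 39..57. Pan too wide to grip across: pinch a side wall.
- scoop_wall (a point): Top edge of one side wall of the pan, at (-6, -46, 34) in the scoop's frame; the other is at y = +46. Side walls are 8 thick, x = -22..37
- scoop_grip (a point): Middle of the scoop's handle: at (90, 0, 48) in the scoop's frame; same axes as the scoop
- scoop_end (a point): Rear end of the scoop's handle: at (140, 0, 48) in the scoop's frame
- tray: Fixed open cardboard tray, outside 240 (x) x 180 (y) x 34 high, walls and floor 4 thick. Origin: centre of its underside, at table height. The beads begin in the -x half (bead centres at x = -99..-13); its +x end is free for setting the scoop in.
- bead1: Round polished dark wooden bead, 26 diameter, 11 g, loose in the tray. Origin: its centre (axes turn as it rolls)
- bead2: Round polished dark wooden bead, 26 diameter, 11 g, loose in the tray. Origin: its centre (axes turn as it rolls)
- bead3: Round polished dark wooden bead, 26 diameter, 11 g, loose in the tray. Origin: its centre (axes turn as it rolls)
- bead4: Round polished dark wooden bead, 26 diameter, 11 g, loose in the tray. Origin: its centre (axes turn as it rolls)
- bead5: Round polished dark wooden bead, 26 diameter, 11 g, loose in the tray. Origin: its centre (axes turn as it rolls)
- bead6: Round polished dark wooden bead, 26 diameter, 11 g, loose in the tray. Origin: its centre (axes turn as it rolls)
- basket: Fixed round woven basket, open on top, 65 high, outer radius 60 at the foot and 75 at the rim, wall 4, floor 5 thick. Origin: centre of its underside
- basket_mid (a point): Point on the basket's axis 30 above the table
- counter: Fixed desk tally counter: a grey box 60 x 60 x 40 high on a steel foot 90 (x) x 80 (y) x 4, with a flat steel lever on top that turns about the vertical axis through the box's centre. Origin: centre of its underside.
- tally (a joint): Angle of the tally lever, rad: 0 at rest (lever points to the counter's -x), 1.0 at its stop; grows anticlockwise seen from above (its pin moves from the counter's -x towards -y). Sprung back to 0; about 3 N at the pin holds it at the stop.
- tally_pin (a point): Middle of the upright round pin at the lever's free end: pin 12 diameter, from z = 46 to 76 above the table, 50 from the lever's axis; this point is 65 above the table
- tally_axis (a point): Point on the lever's turning axis, 65 above the table
- spool_a: Bystander: flat spool of black ribbon, 64 diameter, 24 high. Origin: centre of underside
- spool_b: Bystander: larger spool of black ribbon, 76 diameter, 24 high. Origin: centre of underside
- glue: Bystander: bottle of glue, 44 diameter, 110 high. Origin: centre of underside
- mug: Bystander: white mug, 72 diameter, 85 high. Origin: centre of underside
- stapler: Bystander: stapler, 140 long (x) x 32 x 37 high. Origin: centre of underside
- scissors: Bystander: scissors lying flat, about 150 long (x), 75 wide, 8 high. Origin: near the pivot

How it is judged:
By the outcome, as a careful person would: the job done as asked, in the order asked, and still so for the second after the job is handed in, with the robot touching nothing.
It also fails if it takes over 72 s, if anything falls off the work surface, if the arm or the gripper's body presses on something with over 40 N, if the wrist force passes 120 N, or if a joint passes its speed limit or range.

ROBOT

A 7-joint arm with a two-finger parallel gripper is mounted at the origin on the work surface. World frame = base frame: x ahead of the robot, y to its left, z up, the work surface at z = 0. Lengths are in m, angles in rad, forces in N, time in s.
With the tool pointing down it reaches from about 0.4 to 0.85 m from the base axis. Payload 10.4 kg.
Tool frame: the origin (TCP) lies on the centre line of the jaws, within the pads' length; the fingertips stand 17 mm ahead of it and the grasp point (between the pads) lies 2 mm behind it; z points along the fingers, y is the line along which they close (so a half turn about z gives the same grasp; the last joint's range is limited). The gripper opens to 85 mm and grips with 20 to 120 N. Pads are 22 mm wide; open, the fingers measure 114 mm over their backs; the gripper's body (76 mm by 85 mm) begins 54 mm behind the grasp point. The pads swing forward as they close: fully open they stand 13 mm farther back than shut.
Start: joints at [1.149, 0.332, -0.065, 1.46, 0.022, 1.35, -0.088], TCP at [0.243, -0.576, 0.248] pointing down, gripper open.
Joint ranges: [-2.6, 2.6], [-0.5, 2.12], [-1.47, 1.34], [0.16, 2.42], [-1.27, 4.41], [0.06, 2.06], [-2.6, 2.6]. Speed limits (rad/s): [2.22, 2.22, 2.79, 2.79, 3.14, 3.14, 3.14].

INTERFACE

Orientations are given as a unit quaternion [x, y, z, w].
In Python, from workcell import sensors, imaging, order, spotter gives the robot as it stands. The module is installed in compiled form; this text tells all that it offers.
- The arm moves only by the shell command python3 -m inch 'ROWS' [FORCE]. ROWS is JSON, a list that holds one entry, the list of rows, each a list of 7 numbers: the shift along the tool's x, y, z in m, then the turn, a rotation vector about the tool's x, y, z in rad, then the closure, from -1 (fully open) to 1 (shut). In form: [[[x, y, z, ax, ay, az, hand], ...]]. A call has 1 to 10 rows; each row is the pose to reach, as a shift and turn from the pose commanded when the call began, along the tool's axes at that moment; what a row does not reach only later rows make up. A row lasts 1/10 s, in which the tool goes at most 50 mm and 8.59 degrees, less where a joint would pass 70% of its speed; a pose out of reach is approached as far as the arm can. A call with a gripper value outside its range is refused whole. The fingers move at their own pace and stop on an object; FORCE is the grip in N (left out, the last holds). Time passes only in rows, so rows that repeat a pose let the fingers close. It gives the time, the measured TCP pose, the force, the opening and the grip force at its end, in the units of the state.
- sensors.get_obs(): the state, without advancing time (a new reading comes with each control period).
- imaging.camera(name): name is "side" or "top"; returns the picture (420x560x3 uint8, blue, green, red); there is no depth.
- imaging.calibration(name): a dict with "mtx" (3x3 intrinsics, pixels), "D" ([k1, k2, p1, p2, k3] as OpenCV has them; the pictures are not rectified), "R" (3x3) and "t" (3): a world point X has camera coordinates R X + t. Camera axes: x right, y down, z forward; pixel columns grow to the right and rows downward; lengths in m; the calibration is good to about 2 mm. A picture is of the moment at which its call begins. calibration takes no time and is no camera call.
- order.hand_in(): hands the job in; it is judged then, once.
Trained networks look in the newest picture that a camera, given by its name, has taken for a name from the list of things; names that differ only in an ending like _2 or _b are one class to them, and where a whole thing is asked for, a point or a joint stands for the part that bears it (a point fixed in the world has none). Each returns a list of dicts, best first, with "conf" (0 to 1); they miss things now and then, are a little off and sometimes report something else, mostly with a low value. They report only what shows in the picture. A call takes as long as a camera call.
- spotter.look_for(label, camera): "pixel" ([column, row] in pixels, amid what is visible of it).
The state is a dict: "clock": time; "joint_pos": joint angles; "joint_velocities": joint speeds; "tau": joint torques, N m; "position": TCP position; "ee_rot": TCP orientation; "ft_force": force on the tool from outside, world axes, zero at the start; "torque": the same for the moment, N m; "grip_width": opening from 0.0 (shut) to 1.0 (fully open); "grasp_force": force on a finger pad.
Only numpy, scipy, OpenCV 4.12 (cv2) and the standard library are available. Lean on these libraries where they do the work, as an engineer would, in place of code of your own. Each camera call takes 0.05 s, during which the arm holds its last target. There are 200 camera calls.

## Working session

There is one attempt and no reset: what is moved stays moved. The work goes in short steps, Python scripts to look and compute and a shell command to move; the robot and the scene stay as the last step left them, time stands still between calls to the robot, and variables do not carry over. Pictures are saved under pics/ and viewed, at most 10 in all, crops included, and the job is handed in when it is done.

```bash
mkdir -p pics
cat > h.py <<'E'
import numpy as np, cv2
from workcell import sensors, imaging, order, spotter
from scipy.spatial.transform import Rotation as Ro
def ray(cam,px):
    c=imaging.calibration(cam);R=np.array(c["R"]);t=np.array(c["t"]).ravel()
    u=cv2.undistortPoints(np.array([[px]],float),np.array(c["mtx"]),np.array(c["D"]))[0,0]
    return -R.T@t, R.T@np.array([u[0],u[1],1.])
def at_z(cam,px,z):
    o,d=ray(cam,px);return o+d*(z-o[2])/d[2]
def proj(cam,X):
    c=imaging.calibration(cam)
    return cv2.projectPoints(np.array(X,float).reshape(-1,3),cv2.Rodrigues(np.array(c["R"]))[0],np.array(c["t"],float).ravel(),np.array(c["mtx"]),np.array(c["D"]))[0][:,0]
def state():
    s=sensors.get_obs();print("t",s["clock"],"p",np.round(s["position"],4),"\nR",np.round(Ro.from_quat(s["ee_rot"]).as_matrix(),3).tolist(),"q",np.round(s["joint_pos"],2),"F",np.round(s["ft_force"],1),"w",s["grip_width"],s["grasp_force"]);return s
E
python3 - <<'E'
from h import *
state()
for c in("top","side"):
    cv2.imwrite(f"pics/{c}0.png",imaging.camera(c)); k=imaging.calibration(c);print(c,-np.array(k["R"]).T@np.array(k["t"]).ravel(),np.round(k["R"],2).tolist())
Z=dict(scoop=.02,scoop_wall=.034,scoop_grip=.048,tray=.01,bead1=.017,basket=.03,counter=.04,tally_pin=.065,riser=.08,spool_a=.024,glue=.1,mug=.08,stapler=.03,scissors=.005)
for l,z in Z.items():
    for c in("top","side"):
        for d in spotter.look_for(l,c)[:7]:
            if d["conf"]>.3: print(l,c,round(d["conf"],2),np.round(d["pixel"]),np.round(at_z(c,d["pixel"],z)[:2],3))
E
```

```text
t 0.0 p [ 0.2425 -0.5756  0.2475] 
R [[0.922, 0.388, -0.001], [0.388, -0.922, 0.001], [-0.0, -0.001, -1.0]] q [ 1.15  0.33 -0.06  1.46  0.02  1.35 -0.09] F [-0.7  0.9 -1. ] w 0.9986169690760335 0.0
top [0.37108189 0.01841933 1.68107629] [[-0.01, -1.0, 0.0], [-0.99, 0.01, -0.13], [0.13, -0.01, -0.99]]
side [0.14126293 0.66644272 0.78305583] [[-0.85, -0.52, -0.01], [-0.34, 0.58, -0.74], [0.39, -0.63, -0.67]]
scoop top 0.97 [275. 199.] [0.634 0.012]
scoop side 0.8 [248. 216.] [0.641 0.003]
scoop_wall top 0.75 [278. 199.] [0.631 0.002]
scoop_wall side 0.83 [246. 222.] [0.622 0.038]
scoop_wall side 0.59 [297. 193.] [ 0.563 -0.147]
scoop_grip top 0.9 [274. 198.] [0.634 0.014]
scoop_grip side 0.92 [247. 217.] [0.625 0.03 ]
scoop_grip side 0.64 [126. 324.] [0.656 0.444]
tray top 0.81 [181. 247.] [0.486 0.31 ]
tray top 0.75 [277. 198.] [0.64  0.006]
tray top 0.69 [331. 219.] [ 0.569 -0.164]
tray side 0.65 [229. 322.] [0.487 0.308]
tray side 0.57 [276. 152.] [ 0.752 -0.334]
bead1 top 0.61 [214. 245.] [0.491 0.204]
bead1 top 0.56 [199. 262.] [0.438 0.251]
bead1 top 0.43 [204. 248.] [0.481 0.235
[... 788 characters left out ...]
29]
spool_a top 0.56 [417. 198.] [ 0.632 -0.441]
spool_a side 0.86 [334. 221.] [ 0.42 -0.1 ]
spool_a side 0.58 [320. 148.] [ 0.618 -0.416]
spool_a side 0.37 [299. 193.] [ 0.564 -0.159]
glue top 0.73 [138. 192.] [0.648 0.427]
glue top 0.59 [332. 221.] [ 0.552 -0.158]
glue side 0.89 [128. 324.] [0.618 0.458]
glue side 0.67 [379. 202.] [ 0.32  -0.151]
mug top 0.73 [370. 170.] [ 0.712 -0.281]
mug side 0.61 [273. 151.] [ 0.707 -0.242]
stapler top 0.9 [281. 281.] [ 0.376 -0.004]
stapler top 0.55 [417. 198.] [ 0.63 -0.44]
stapler side 0.73 [336. 250.] [0.367 0.003]
scissors top 0.7 [398. 250.] [ 0.469 -0.377]
scissors top 0.6 [359. 289.] [ 0.348 -0.248]
scissors side 0.6 [377. 199.] [ 0.354 -0.275]
```

View pics/top0.png

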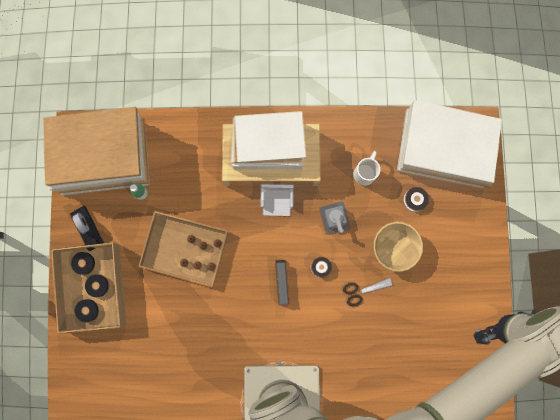

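View pics/side0.png

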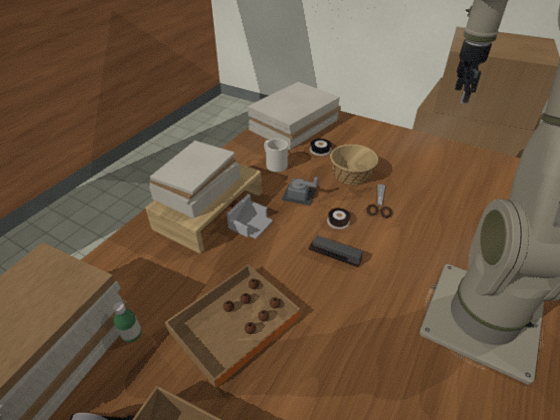

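The top view shows the scoop at (278,200) in front of the riser. The tray is centred near (184,248) with its beads on the right side, the counter is at (335,218), and the basket is at (398,246). I'll zoom in for the poses.

Run:
```python
import cv2,numpy as np
a=cv2.imread("pics/top0.png")
b=cv2.resize(a[115:265,220:360],None,fx=4,fy=4,interpolation=cv2.INTER_CUBIC)[:, :]
cv2.imwrite("pics/z1.png",b)
c=cv2.resize(a[205:295,130:240],None,fx=6,fy=6,interpolation=cv2.INTER_CUBIC)
cv2.imwrite("pics/z2.png",c)
```

```text
(no output)
```

View pics/z1.png

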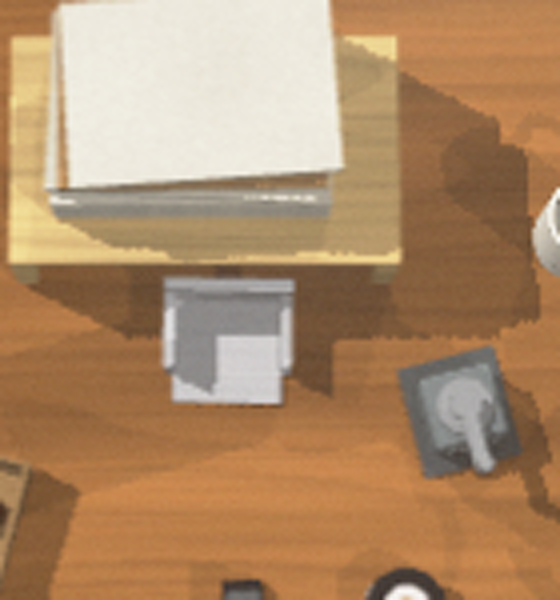

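View pics/z2.png

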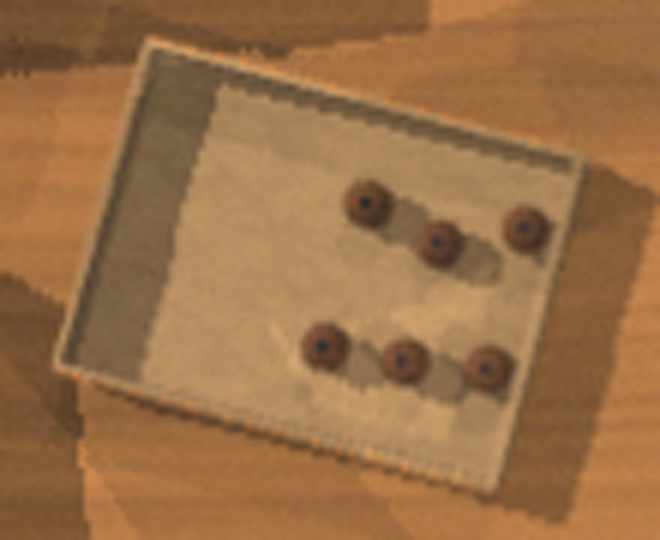

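Pixel positions from the zooms:
- **Scoop:** mouth toward the bottom, with its front lip at (263..291, 215.5).
- **Counter:** lever points toward the bottom right, with the pin top near (341,231).
- **Tray:** corners are clear, and the six beads sit in two rows of three.

Run:
```python
from h import *
z1=lambda p:(220+p[0]/4,115+p[1]/4)
z2=lambda p:(130+p[0]/6,205+p[1]/6)
f=lambda ps,z,g:np.array([at_z("top",g(p),z)[:2] for p in ps])
T=f([(148,40),(582,157),(493,490),(58,368)],.034,z2);c=T.mean(0);x=(T[0]+T[3]-T[1]-T[2]);x/=np.linalg.norm(x)
print("tray",T.round(3).tolist(),c.round(3),"yaw",np.degrees(np.arctan2(x[1],x[0])))
B=f([(367,203),(438,243),(525,229),(325,346),(404,361),(488,369)],.017,z2);y=np.array([-x[1],x[0]])
print("beads",B.round(3).tolist(),"local",np.c_[(B-c)@x,(B-c)@y].round(3).tolist())
print("scoop lip",f([(173,402),(283,405)],.003,z1).round(3).tolist(),"back top",f([(164,280),(294,280)],.057,z1).round(3).tolist(),"walltop front",f([(168,370),(287,373)],.034,z1).round(3).tolist())
C=f([(399,371),(492,347),(522,455),(425,478)],.004,z1);print("counter",C.round(3).tolist(),C.mean(0))
print("pin",f([(484,466)],.076,z1),"axis",f([(466,405)],.05,z1))
print("riser front edge",f([(8,263),(401,263)],.085,z1).round(3).tolist())
b=np.array(spotter.look_for("basket","top")[0]["pixel"]);print(b)
for r,z in((399,247),.065),((398,248),.05): print(at_z("top",r,z))
for l in ("scoop_end",): print(spotter.look_for(l,"side")[:2])
```

```text
tray [[0.597, 0.39], [0.533, 0.162], [0.362, 0.208], [0.426, 0.435]] [0.479 0.299] yaw 74.2863876082749
beads [[0.512, 0.277], [0.49, 0.239], [0.497, 0.193], [0.437, 0.298], [0.429, 0.257], [0.424, 0.213]] local [[-0.013, -0.037], [-0.055, -0.027], [-0.097, -0.046], [-0.012, 0.041], [-0.054, 0.037], [-0.098, 0.03]]
scoop lip [[0.585, 0.049], [0.581, -0.038]] back top [[0.673, 0.054], [0.672, -0.046]] walltop front [[0.606, 0.052], [0.602, -0.04]]
counter [[0.607, -0.131], [0.626, -0.206], [0.539, -0.227], [0.521, -0.149]] [ 0.57317087 -0.17827334]
pin [[ 0.52343346 -0.18737703]] axis [[ 0.5734689  -0.17802623]]
riser front edge [[0.683, 0.173], [0.679, -0.127]]
[398.7 245.7]
[ 0.47426618 -0.36656717  0.065     ]
[ 0.47218002 -0.36687644  0.05      ]
[{'pixel': [247.9, 216.6], 'conf': 0.92}]
```

Run:
```python
import cv2
a=cv2.imread("pics/top0.png")
s=cv2.imread("pics/side0.png")
import numpy as np
L=cv2.resize(a[185:305,310:440],(390,360),interpolation=cv2.INTER_CUBIC)
R=cv2.resize(s[170:290,215:345],(390,360),interpolation=cv2.INTER_CUBIC)
cv2.imwrite("pics/z3.png",np.hstack([L,R]))
```

```text
(no output)
```

View pics/z3.png

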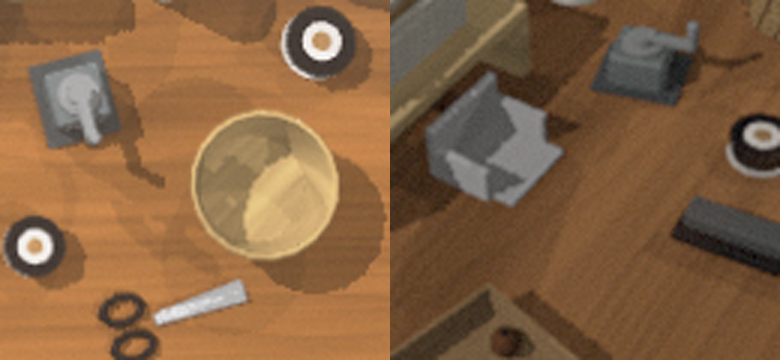

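```bash
cat >> h.py <<'E'
def Rs(yaw,tilt=0):  # scoop-aligned tool: tool x = scoop x, z down; tilt>0 lifts the mouth (deg)
    return Ro.from_euler("ZY",[yaw,tilt],degrees=True)
D=Ro.from_matrix(np.diag([1.,-1,-1]))
def go(p,yaw,tilt=0,base=None):
    s=sensors.get_obs(); b=base or (np.array(s["position"]),Ro.from_quat(s["ee_rot"]))
    r=b[1]; g=Rs(yaw,tilt)*D
    print("row",np.round(r.inv().apply(np.array(p)-b[0]),4).tolist(),np.round((r.inv()*g).as_rotvec(),4).tolist())
E
python3 -c "
from h import *
go([.622,-.042,.12],-2)"
```

```text
row [0.5569, -0.3448, 0.1283] [0.0001, -0.0, 0.4337]
```

```bash
R='[0.557,-0.345,0.128,0,0,0.434,-0.2]'; python3 -m inch '[[[0.557,-0.345,0.03,0,0,0.434,-0.2],[0.557,-0.345,0.03,0,0,0.434,-0.2],[0.557,-0.345,0.03,0,0,0.434,-0.2],[0.557,-0.345,0.03,0,0,0.434,-0.2],[0.557,-0.345,0.03,0,0,0.434,-0.2],[0.557,-0.345,0.03,0,0,0.434,-0.2],[0.557,-0.345,0.03,0,0,0.434,-0.2],[0.557,-0.345,0.03,0,0,0.434,-0.2],[0.557,-0.345,0.03,0,0,0.434,-0.2],[0.557,-0.345,0.03,0,0,0.434,-0.2]]]' 60
python3 -c "
from h import *
state();go([.622,-.042,.12],-2)"
```

```text
clock: 2.6
position: [0.5302, -0.1707, 0.2259]
ee_rot: [1.0, -0.018, 0.0, 0.0]
ft_force: [0.3, -0.8, -1.0]
grip_width: 0.597
grasp_force: 0.0
t 2.6 p [ 0.5302 -0.1707  0.2259] 
R [[0.999, -0.035, 0.001], [-0.035, -0.999, -0.0], [0.001, 0.0, -1.0]] q [ 0.54  0.22 -0.36  1.66  0.08  1.28 -1.44] F [ 0.3 -0.8 -1. ] w 0.5973141780480163 0.0
row [0.0871, -0.1319, 0.1059] [0.0004, -0.0007, -0.0006]
```

```bash
python3 -m inch '[[[0.087,-0.132,0.08,0,0,0,-0.2],[0.087,-0.132,0.106,0,0,0,-0.2],[0.087,-0.132,0.106,0,0,0,-0.2],[0.087,-0.132,0.106,0,0,0,-0.2],[0.087,-0.132,0.106,0,0,0,-0.2],[0.087,-0.132,0.106,0,0,0,-0.2]]]' 60
python3 - <<'E'
from h import *
im=imaging.camera("top"); s=imaging.camera("side")
L=cv2.resize(im[150:250,220:350],(390,300),interpolation=cv2.INTER_CUBIC)
R=cv2.resize(s[160:260,200:330],(390,300),interpolation=cv2.INTER_CUBIC)
cv2.imwrite("pics/z4.png",np.hstack([L,R]))
state();go([.622,-.042,.027],-2)
sc=np.array([.628,.004,0]);P=sc+Rs(-2).apply([[-.022,-.046,.034],[.037,-.046,.034],[-.045,-.043,.003],[-.045,.043,.003],[-.022,.046,.034],[.041,.05,.057],[.041,-.05,.057]])
print(proj("side",P).round().tolist())
E
```

```text
clock: 3.2
position: [0.6207, -0.043, 0.1189]
ee_rot: [1.0, -0.017, -0.001, -0.0]
ft_force: [0.5, -0.2, -0.3]
grip_width: 0.601
grasp_force: 0.0
t 3.3 p [ 0.6211 -0.045   0.1205] 
R [[0.999, -0.037, 0.001], [-0.037, -0.999, -0.001], [0.001, 0.001, -1.0]] q [ 0.31  0.46 -0.4   1.6   0.19  1.13 -1.74] F [0.8 0.3 0.8] w 0.6005702133012352 0.0
row [0.0007, -0.0031, 0.0935] [0.0009, -0.0011, -0.0018]
[[267.0, 208.0], [250.0, 201.0], [273.0, 219.0], [256.0, 237.0], [248.0, 227.0], [228.0, 213.0], [250.0, 194.0]]
```

View pics/z4.png

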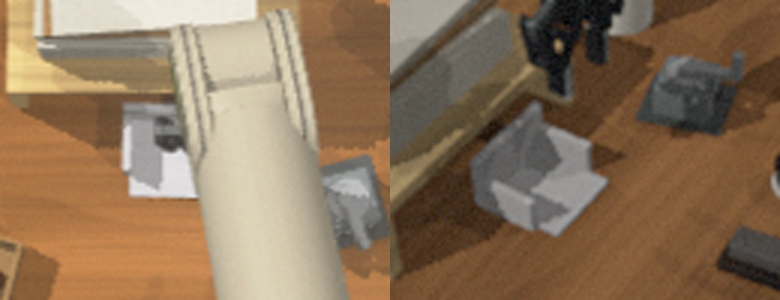

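The crop shows the scoop where the model predicts it, with the lip corners matching in the side view. The jaws are straddling its right wall, so I'll go down and pinch.

```bash
python3 -m inch '[[[0.001,-0.003,0.04,0,0,0,-0.2],[0.001,-0.003,0.07,0,0,0,-0.2],[0.001,-0.003,0.093,0,0,0,-0.2],[0.001,-0.003,0.093,0,0,0,-0.2],[0.001,-0.003,0.093,0,0,0,1],[0.001,-0.003,0.093,0,0,0,1],[0.001,-0.003,0.093,0,0,0,1],[0.001,-0.003,0.093,0,0,0,1],[0.001,-0.003,0.093,0,0,0,1],[0.001,-0.003,0.093,0,0,0,1]]]' 60
python3 -m inch '[[[0,0,0,0,0,0,1],[-0.01,0,0,0,0,0,1],[-0.03,0,0,0,0,0,1],[-0.05,0,0,0,0,0,1],[-0.07,0,0,0,0,0,1],[-0.07,0,0,0,0,0,1]]]' 60
```

```text
clock: 4.3
position: [0.6233, -0.0406, 0.0288]
ee_rot: [1.0, -0.018, 0.002, 0.0]
ft_force: [-2.2, -0.7, 6.7]
grip_width: 0.078
grasp_force: 60.0
clock: 4.9
position: [0.5513, -0.038, 0.0288]
ee_rot: [1.0, -0.018, 0.001, 0.0]
ft_force: [-9.2, 0.2, 18.1]
grip_width: 0.082
grasp_force: 61.5
```

```bash
python3 -m inch '[[[-0.02,0,-0.002,0,0,0,1],[-0.04,0,-0.003,0,0,0,1],[-0.06,0,-0.006,0,0,0,1],[-0.06,0,-0.012,0,0,0,1],[-0.06,0,-0.012,0,0,0,1]]]' 60
python3 -c "
from h import *
state();go([.553,-.047,.041],45)"
```

```text
clock: 5.4
position: [0.4925, -0.0363, 0.0398]
ee_rot: [1.0, -0.018, 0.001, 0.0]
ft_force: [1.0, -0.5, -2.1]
grip_width: 0.082
grasp_force: 58.7
t 5.4 p [ 0.4925 -0.0363  0.0398] 
R [[0.999, -0.035, 0.002], [-0.035, -0.999, -0.001], [0.002, 0.001, -1.0]] q [ 0.37  0.31 -0.43  1.99  0.17  0.87 -1.76] F [ 1.  -0.5 -2.1] w 0.08169184525358729 58.74995421152562
row [0.0608, 0.0085, -0.0011] [0.0015, -0.0015, -0.8208]
```

```bash
python3 -m inch '[[[0,0,-0.001,0,0,-0.14,1],[0.005,0,-0.001,0,0,-0.28,1],[0.015,0.002,-0.001,0,0,-0.42,1],[0.03,0.004,-0.001,0,0,-0.56,1],[0.045,0.006,-0.001,0,0,-0.7,1],[0.061,0.008,-0.001,0,0,-0.82,1],[0.061,0.008,-0.001,0,0,-0.82,1],[0.061,0.008,0.005,0,0,-0.82,1],[0.061,0.008,0.0105,0,0,-0.82,1],[0.061,0.008,0.0105,0,0,-0.82,1]]]' 60
python3 -m inch '[[[0,0,0,0,0,0,0.3],[0,0,0,0,0,0,-0.2],[0,0,0,0,0,0,-0.2],[0,0,-0.04,0,0,0,-0.2],[0,0,-0.08,0,0,0,-0.2],[0,0,-0.12,0,0,0,-0.2],[0,0,-0.12,0,0,0,-0.2]]]' 60
python3 - <<'E'
from h import *
state()
im=imaging.camera("top"); s=imaging.camera("side")
for l in("scoop","scoop_grip"):
  for c in("top","side"): print(l,c,[(round(d["conf"],2),np.round(d["pixel"])) for d in spotter.look_for(l,c)[:2]])
L=cv2.resize(im[165:265,220:350],(390,300),interpolation=cv2.INTER_CUBIC)
R=cv2.resize(s[180:310,200:330],(390,390),interpolation=cv2.INTER_CUBIC)
cv2.imwrite("pics/z5.png",np.hstack([cv2.copyMakeBorder(L,0,90,0,0,0),R]))
E
```

```text
clock: 6.4
position: [0.5526, -0.0463, 0.0286]
ee_rot: [0.924, 0.382, -0.0, 0.0]
ft_force: [-3.2, -1.1, 8.8]
grip_width: 0.078
grasp_force: 60.7
clock: 7.1
position: [0.5556, -0.0459, 0.1536]
ee_rot: [0.924, 0.382, 0.004, 0.002]
ft_force: [0.7, -0.3, -0.2]
grip_width: 0.6
grasp_force: 0.0
t 7.1 p [ 0.5556 -0.0459  0.1536] 
R [[0.708, 0.706, 0.008], [0.706, -0.708, -0.001], [0.005, 0.007, -1.0]] q [ 0.5   0.31 -0.59  1.74  0.19  1.14 -0.93] F [ 0.7 -0.3 -0.2] w 0.5997150627201625 0.0
scoop top [(0.86, array([272., 235.]))]
scoop side [(0.87, array([280., 230.]))]
scoop_grip top [(0.87, array([272., 230.]))]
scoop_grip side [(0.95, array([279., 227.]))]
```

View pics/z5.png

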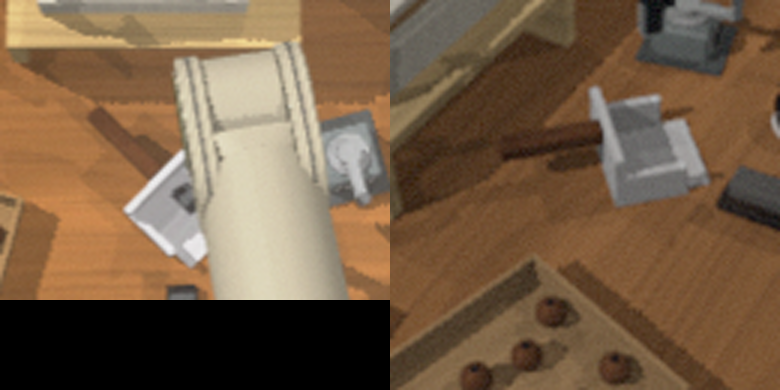

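Scoop is now flat on open table with its handle clear of the riser. The handle end is near top (252,204) and side (238,229), and the mouth points to the lower right.

Run:
```python
from h import *
print("end",at_z("top",(252.3,204),.057),at_z("side",(238.3,229),.048))
print("backcorner",at_z("top",(262.7,235),.057),"lip",at_z("top",(284.3,253.3),.003))
sc=np.array([.5526,-.0463,0])-Rs(45).apply([-.006,-.044,0])
print(sc,sc+Rs(45).apply([[.14,0,.05],[.045,.05,0],[-.045,.043,0]]))
```

```text
end [0.61380221 0.08181432 0.057     ] [0.6171227  0.08231469 0.048     ]
backcorner [0.5175155  0.05064747 0.057     ] lip [ 0.46367943 -0.0157579   0.003     ]
[ 0.52572994 -0.01094466  0.        ] [[ 0.62472489  0.08805029  0.05      ]
 [ 0.52219441  0.05623048  0.        ]
 [ 0.46350455 -0.01235887  0.        ]]
```

```bash
python3 -c "
from h import *
go([.587,.050,.12],45);go([.587,.050,.046],45)"
```

```text
row [0.0928, -0.0433, 0.0266] [-0.0019, 0.0014, -0.0007]
row [0.0929, -0.0431, 0.1006] [-0.0019, 0.0014, -0.0007]
```

```bash
python3 -m inch '[[[0.05,-0.02,0.01,0,0,0,-0.2],[0.093,-0.043,0.025,-0.002,0.001,0,-0.2],[0.093,-0.043,0.025,-0.002,0.001,0,-0.2],[0.093,-0.043,0.06,-0.002,0.001,0,-0.2],[0.093,-0.043,0.09,-0.002,0.001,0,-0.2],[0.093,-0.043,0.1006,-0.002,0.001,0,-0.2],[0.093,-0.043,0.1006,-0.002,0.001,0,-0.2],[0.093,-0.043,0.1006,-0.002,0.001,0,0.5],[0.093,-0.043,0.1006,-0.002,0.001,0,1],[0.093,-0.043,0.1006,-0.002,0.001,0,1]]]' 60
python3 -m inch '[[[0,0,0,0,0,0,1],[0,0,0,0,0,0,1],[0,0,0,0,0,0,1],[0,0,-0.01,0,0,0,1],[0,0,-0.04,0,0,0,1],[0,0,-0.07,0,0,0,1],[0,0,-0.07,0,0,0,1]]]' 90
python3 - <<'E'
from h import *
state()
imaging.camera("side");im=imaging.camera("top")
for l in("scoop",): print([(d["conf"],d["pixel"]) for c in("top","side") for d in spotter.look_for(l,c)[:1]])
# targets in tray frame
c=np.array([.479,.299]);a=74.3
for x,y in((0.02,-.033),(-.02,-.033)): print(x,y,c+Ro.from_euler("z",a,degrees=True).apply([x+.092,y,0])[:2])
E
```

```text
clock: 8.4
position: [0.5892, 0.0501, 0.0491]
ee_rot: [0.924, 0.382, 0.002, 0.001]
ft_force: [-0.1, 0.9, 4.7]
grip_width: 0.219
grasp_force: 60.3
clock: 9.1
position: [0.5903, 0.0505, 0.1223]
ee_rot: [0.924, 0.382, 0.004, 0.002]
ft_force: [0.5, 0.2, -2.0]
grip_width: 0.212
grasp_force: 88.1
t 9.1 p [0.5903 0.0505 0.1223] 
R [[0.707, 0.707, 0.009], [0.707, -0.708, -0.0], [0.006, 0.007, -1.0]] q [ 0.33  0.42 -0.61  1.68  0.27  1.11 -1.14] F [ 0.5  0.2 -2. ] w 0.21175187835198475 88.09597849845886
[(0.55, [296.7, 225.1]), (0.63, [280.5, 209.5])]
0.02 -0.033 [0.54107608 0.39789166]
-0.02 -0.033 [0.53025206 0.35938399]
```

```bash
cat >> h.py <<'E'
TC=np.array([.479,.299,0]);TA=74.3
G=np.array([.138,0,.049])  # TCP from lip bottom edge, scoop frame
def tr(lx,ly,lz,tilt=0,yaw=TA,base=None): # lip edge in tray frame
    L=TC+Ro.from_euler("z",TA,degrees=True).apply([lx,ly,lz]); p=L+Rs(yaw,tilt).apply(G); print(np.round(p,3),end=" "); go(p,yaw,tilt,base)
E
python3 - <<'E'
from h import *
print("glue",at_z("top",(138,192),.1),at_z("side",(128,324),.055))
tr(.015,-.030,.065,-8)
E
```

```text
glue [0.64872809 0.42792275 0.1       ] [0.64914358 0.44401908 0.055     ]
[0.547 0.43  0.133] row [0.2404, -0.2978, -0.0165] [0.0369, 0.1372, -0.5112]
```

```bash
python3 -m inch '[[[0.03,-0.037,-0.0165,0.004,0.017,-0.06,1],[0.06,-0.074,-0.0165,0.009,0.034,-0.128,1],[0.09,-0.111,-0.0165,0.014,0.05,-0.19,1],[0.12,-0.149,-0.0165,0.018,0.07,-0.256,1],[0.15,-0.186,-0.0165,0.023,0.086,-0.32,1],[0.18,-0.223,-0.0165,0.028,0.103,-0.384,1],[0.21,-0.26,-0.0165,0.032,0.12,-0.45,1],[0.24,-0.298,-0.0165,0.037,0.137,-0.511,1],[0.24,-0.298,-0.0165,0.037,0.137,-0.511,1],[0.24,-0.298,-0.0165,0.037,0.137,-0.511,1]]]' 90
python3 - <<'E'
from h import *
state(); tr(.015,-.03,.065,-8)
a=imaging.camera("top");s=imaging.camera("side")
L=cv2.resize(a[195:295,120:240],(480,400),interpolation=cv2.INTER_CUBIC)
R=cv2.resize(s[250:390,130:310],(514,400),interpolation=cv2.INTER_CUBIC)[:,:320]
cv2.imwrite("pics/z6.png",np.hstack([L,R]))
p0=sensors.get_obs();X=np.array(p0["position"]);r=Ro.from_quat(p0["ee_rot"])*D.inv()
K=X+r.apply(np.array([[-.045,.043,0],[-.045,-.043,0],[.041,.05,.057],[.041,-.05,.057],[.14,0,.057]])-[.093,0,.049])
print(((proj("top",K)-[120,195])*4).round().tolist())
E
```

```text
clock: 10.3
position: [0.5456, 0.4315, 0.132]
ee_rot: [0.794, 0.603, 0.055, -0.042]
ft_force: [0.3, -1.2, -2.7]
grip_width: 0.213
grasp_force: 88.1
t 10.3 p [0.5456 0.4315 0.132 ] 
R [[0.266, 0.963, 0.036], [0.954, -0.268, 0.133], [0.138, -0.001, -0.99]] q [-0.15  0.62 -0.77  1.47  0.39  1.11 -1.23] F [ 0.3 -1.2 -2.7] w 0.21345866578152473 88.11886668205261
[0.547 0.43  0.133] row [-0.0006, 0.0017, -0.0009] [-0.0014, 0.001, 0.0024]
[[224.0, 224.0], [255.0, 116.0], [104.0, 200.0], [143.0, 69.0], [-6.0, 97.0]]
```

View pics/z6.png

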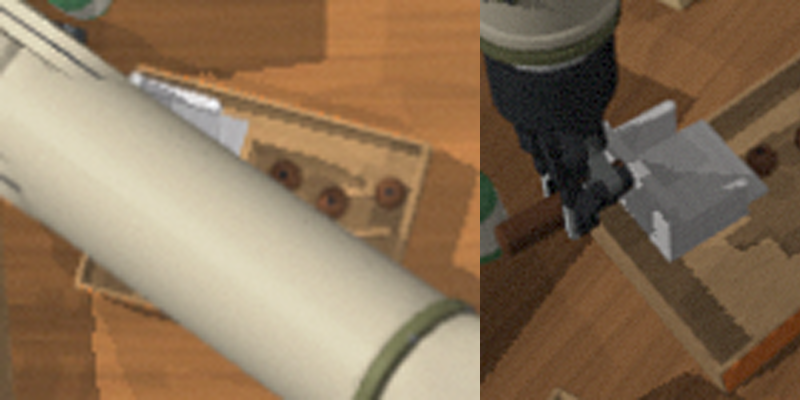

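Run:
```python
from h import *
p0=sensors.get_obs();X=np.array(p0["position"]);r=Ro.from_quat(p0["ee_rot"])*D.inv()
N=np.array([[-.045,.043,0],[-.045,-.043,0],[-.022,.05,.034],[.037,.05,.034],[.041,-.05,.057],[.041,.05,.057]])
for sh in ([0,0,0],[.005,.006,0],[.005,0,0]):
    K=X+r.apply(N-[.093,0,.049]+sh)
    print(sh,((proj("side",K)-[130,250])*2.857+[480,0]).round().tolist())
```

```text
[0, 0, 0] [[768.0, 184.0], [700.0, 115.0], [750.0, 176.0], [681.0, 219.0], [595.0, 112.0], [675.0, 201.0]]
[0.005, 0.006, 0] [[768.0, 192.0], [700.0, 123.0], [750.0, 184.0], [680.0, 229.0], [593.0, 120.0], [674.0, 210.0]]
[0.005, 0, 0] [[763.0, 187.0], [695.0, 118.0], [744.0, 179.0], [675.0, 223.0], [588.0, 115.0], [669.0, 205.0]]
```

```bash
sed -i 's/^G=.*/G=np.array([.134,-.004,.049])/' h.py
python3 - <<'E'
from h import *
for a in((.015,.03,-8),(.015,.007,-8),(-.01,.006,-8),(-.045,.006,-8),(-.05,.006,-5),(-.055,.0055,0)): tr(a[0],-.031,a[1],a[2])
E
```

```text
[0.551 0.425 0.097] row [-0.0076, 0.0041, 0.0345] [0.0009, 0.0015, -0.0014]
[0.551 0.425 0.074] row [-0.0108, 0.0041, 0.0573] [0.0009, 0.0015, -0.0014]
[0.544 0.401 0.073] row [-0.0357, 0.0041, 0.0549] [0.0009, 0.0015, -0.0014]
[0.535 0.367 0.073] row [-0.0704, 0.0042, 0.05] [0.0009, 0.0015, -0.0014]
[0.534 0.366 0.066] row [-0.0729, 0.0042, 0.0564] [0.0008, -0.0508, -0.0015]
[0.534 0.366 0.054] row [-0.0748, 0.0042, 0.0683] [0.0008, -0.1381, -0.0015]
```

```bash
python3 -m inch '[[[-0.0076,0.004,0.017,0.001,0.001,-0.001,1],[-0.0076,0.004,0.0345,0.001,0.001,-0.001,1],[-0.011,0.004,0.05,0.001,0.001,-0.001,1],[-0.011,0.004,0.057,0.001,0.001,-0.001,1],[-0.018,0.004,0.0565,0.001,0.001,-0.001,1],[-0.026,0.004,0.0555,0.001,0.001,-0.001,1],[-0.036,0.004,0.055,0.001,0.001,-0.001,1],[-0.044,0.004,0.0535,0.001,0.001,-0.001,1],[-0.054,0.004,0.0525,0.001,0.001,-0.001,1],[-0.0705,0.004,0.05,0.001,0.001,-0.001,1]]]' 90
python3 - <<'E'
from h import *
state()
for a in((-.05,.006,-5),(-.055,.0055,0),(-.08,.0055,0),(-.107,.0055,0)): tr(a[0],-.031,a[1],a[2])
E
```

```text
clock: 11.4
position: [0.5339, 0.3687, 0.0748]
ee_rot: [0.795, 0.603, 0.057, -0.043]
ft_force: [-0.7, 0.3, -2.1]
grip_width: 0.218
grasp_force: 88.1
t 11.4 p [0.5339 0.3687 0.0748] 
R [[0.266, 0.963, 0.039], [0.953, -0.269, 0.136], [0.142, 0.001, -0.99]] q [-0.04  0.59 -0.77  1.64  0.39  0.96 -1.18] F [-0.7  0.3 -2.1] w 0.21810940001052517 88.13278555870056
[0.534 0.366 0.066] row [-0.0039, 0.001, 0.0078] [0.0006, -0.0548, 0.0017]
[0.534 0.366 0.054] row [-0.0058, 0.001, 0.0197] [0.0007, -0.1421, 0.0016]
[0.527 0.342 0.054] row [-0.0305, 0.0009, 0.0161] [0.0007, -0.1421, 0.0016]
[0.52  0.316 0.054] row [-0.0573, 0.0009, 0.0123] [0.0007, -0.1421, 0.0016]
```

```bash
python3 -m inch '[[[-0.003,0.001,0.007,0,-0.05,0.001,1],[-0.005,0.001,0.0135,0,-0.1,0.001,1],[-0.006,0.001,0.0195,0,-0.142,0.001,1],[-0.013,0.001,0.0188,0,-0.142,0.001,1],[-0.02,0.001,0.0178,0,-0.142,0.001,1],[-0.027,0.001,0.0167,0,-0.142,0.001,1],[-0.034,0.001,0.0157,0,-0.142,0.001,1],[-0.041,0.001,0.0147,0,-0.142,0.001,1],[-0.049,0.001,0.0135,0,-0.142,0.001,1],[-0.057,0.001,0.0124,0,-0.142,0.001,1]]]' 90
python3 - <<'E'
from h import *
state();tr(-.107,-.031,.0055,0)
a=imaging.camera("top");s=imaging.camera("side")
L=cv2.resize(a[195:295,140:240],(400,400),interpolation=cv2.INTER_CUBIC)
R=cv2.resize(s[240:360,190:310],(400,400),interpolation=cv2.INTER_CUBIC)
cv2.imwrite("pics/z7.png",np.hstack([L,R]))
E
```

```text
clock: 12.4
position: [0.5203, 0.3151, 0.0541]
ee_rot: [0.797, 0.604, -0.0, 0.0]
ft_force: [-0.1, -0.3, -3.2]
grip_width: 0.219
grasp_force: 88.1
t 12.4 p [0.5203 0.3151 0.0541] 
R [[0.271, 0.963, 0.0], [0.963, -0.271, -0.001], [-0.001, 0.0, -1.0]] q [-0.06  0.59 -0.72  1.67  0.44  1.05 -1.2 ] F [-0.1 -0.3 -3.2] w 0.21932951245334728 88.07341575622559
[0.52  0.316 0.054] row [0.0003, -0.0004, -0.0004] [0.0005, 0.0007, -0.0002]
```

View pics/z7.png

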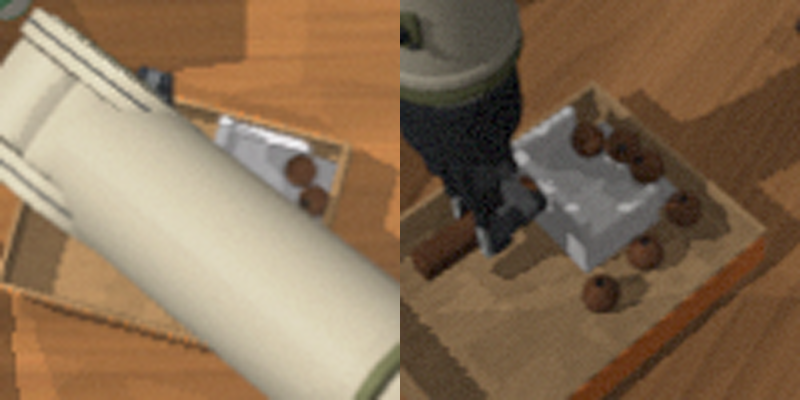

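The side view shows three beads at the mouth at (587,138), (625,145) and (648,163), and the other three outside the pan. I'll push the lip to the wall, then tip the mouth up.

```bash
python3 -m inch '[[[-0.002,0,0,0,0,0,1],[-0.004,0,0,0,0,0,1],[-0.006,0,0,0,0,0,1],[-0.008,0,0,0,0,0,1],[-0.009,0,0,0,0,0,1],[-0.009,0,0,0,0,0,1]]]' 90
python3 - <<'E'
from h import *
s=state();p=np.array(s["position"]); r=Ro.from_quat(s["ee_rot"])
lip=p-Rs(TA).apply(G); l=Ro.from_euler("z",-TA,degrees=True).apply(lip-TC);print("lip",l)
for t in(5,10,15,20,26): tr(l[0],l[1],l[2]+.09*np.sin(np.radians(t))+.0003*t,t)
E
```

```text
clock: 13.1
position: [0.5181, 0.3103, 0.0552]
ee_rot: [0.796, 0.605, 0.002, -0.001]
ft_force: [1.1, 8.1, -0.5]
grip_width: 0.216
grasp_force: 88.2
t 13.1 p [0.5181 0.3103 0.0552] 
R [[0.269, 0.963, 0.002], [0.963, -0.269, 0.004], [0.004, 0.001, -1.0]] q [-0.05  0.57 -0.73  1.69  0.43  1.04 -1.19] F [ 1.1  8.1 -0.5] w 0.21645829353844967 88.18787455558777
lip [-0.11256415 -0.03061448  0.00622804]
[0.519 0.314 0.053] row [0.0037, 0.0, 0.0025] [0.0012, -0.0917, 0.002]
[0.52  0.317 0.05 ] row [0.0064, 0.0, 0.0054] [0.0012, -0.1789, 0.0019]
[0.52  0.318 0.047] row [0.0081, 0.0, 0.0086] [0.0013, -0.2662, 0.0019]
[0.52  0.319 0.043] row [0.0086, 0.0, 0.012] [0.0014, -0.3535, 0.0018]
[0.52  0.318 0.039] row [0.0078, -0.0, 0.0165] [0.0015, -0.4582, 0.0018]
```

```bash
python3 -m inch '[[[0.004,0,0.001,0,-0.045,0,1],[0.005,0,0.0025,0,-0.09,0,1],[0.007,0,0.004,0,-0.135,0,1],[0.008,0,0.0054,0,-0.179,0,1],[0.009,0,0.007,0,-0.222,0,1],[0.01,0,0.0086,0,-0.266,0,1],[0.0105,0,0.0103,0,-0.31,0,1],[0.0105,0,0.012,0,-0.353,0,1],[0.01,0,0.0142,0,-0.405,0,1],[0.0095,0,0.0165,0,-0.458,0,1]]]' 90
python3 - <<'E'
from h import *
s=state();p=np.array(s["position"])
imaging.camera("top");imaging.camera("side")
for c in("top","side"): print(c,[(round(d["conf"],2),np.round(d["pixel"]).tolist()) for d in spotter.look_for("bead1",c) if d["conf"]>.2])
r=Ro.from_quat(s["ee_rot"])*D.inv()
N=np.array([[.024,y,.016] for y in(-.03,0,.03)]+[[-.032,-.03,.016],[-.032,0,.016]])-[-.045,0,0]-G
print("pan back",proj("side",p+r.apply(N)).round().tolist(),proj("top",p+r.apply(N)).round().tolist())
for z in(.02,.05,.12,.18): go(p+[0,0,z],TA,26)
E
```

```text
clock: 14.1
position: [0.5206, 0.3166, 0.0374]
ee_rot: [0.776, 0.588, -0.182, 0.138]
ft_force: [1.0, 0.7, -3.4]
grip_width: 0.214
grasp_force: 89.1
t 14.1 p [0.5206 0.3166 0.0374] 
R [[0.242, 0.963, -0.12], [0.862, -0.27, -0.428], [-0.444, 0.0, -0.896]] q [-0.38  0.82 -0.57  1.35  0.59  1.54 -1.32] F [ 1.   0.7 -3.4] w 0.21372981210373887 89.07526016235352
top [(0.52, [200.0, 242.0]), (0.44, [203.0, 234.0])]
side [(0.62, [237.0, 295.0]), (0.54, [248.0, 298.0]), (0.44, [233.0, 286.0])]
pan back [[232.0, 287.0], [240.0, 294.0], [248.0, 302.0], [248.0, 268.0], [256.0, 276.0]] [[202.0, 234.0], [199.0, 243.0], [197.0, 252.0], [217.0, 237.0], [214.0, 247.0]]
row [-0.0091, 0.0002, -0.0181] [0.0001, 0.0037, 0.0006]
row [-0.0224, 0.0002, -0.0451] [0.0001, 0.0037, 0.0006]
row [-0.0533, 0.0002, -0.1079] [0.0001, 0.0037, 0.0006]
row [-0.0798, 0.0002, -0.1617] [0.0001, 0.0037, 0.0006]
```

```bash
python3 -m inch '[[[-0.003,0,-0.006,0,0.003,0,1],[-0.009,0,-0.018,0,0.003,0,1],[-0.017,0,-0.034,0,0.003,0,1],[-0.026,0,-0.052,0,0.003,0,1],[-0.035,0,-0.07,0,0.003,0,1],[-0.044,0,-0.088,0,0.003,0,1],[-0.053,0,-0.106,0,0.003,0,1],[-0.062,0,-0.125,0,0.003,0,1],[-0.07,0,-0.142,0,0.003,0,1],[-0.075,0,-0.152,0,0.003,0,1]]]' 90
python3 - <<'E'
from h import *
s=state();p=np.array(s["position"])
bk=np.array([.475,-.366,0])
# dump pose: lip 0.03 beyond... mouth edge over basket centre, yaw choices
for yaw in(-38,-10):
  P0=bk+[0,0,.13]+Rs(yaw,0).apply([.134,-.004,.049]);print(yaw,P0.round(3),end=" ");go(P0+[0,0,.03],yaw,22)
E
```

```text
clock: 15.3
position: [0.5207, 0.3169, 0.2098]
ee_rot: [0.777, 0.588, -0.179, 0.136]
ft_force: [-0.0, -1.0, -2.2]
grip_width: 0.214
grasp_force: 89.1
t 15.3 p [0.5207 0.3169 0.2098] 
R [[0.244, 0.963, -0.117], [0.865, -0.27, -0.422], [-0.438, 0.002, -0.899]] q [-0.37  0.66 -0.61  1.23  0.52  1.79 -1.23] F [-0.  -1.  -2.2] w 0.213809029936422 89.07594680786133
-38 [ 0.578 -0.452  0.179] row [-0.6506, 0.2632, 0.3187] [0.7983, 0.0442, 1.7905]
-10 [ 0.606 -0.393  0.179] row [-0.5931, 0.2745, 0.2907] [0.5998, 0.0554, 1.3439]
```

```bash
cat >> h.py <<'E'
BK=np.array([.475,-.366,0]);YB=-38
def dump(off,z,tilt,show=True):
    return BK+Rs(YB).apply([off,0,0])+[0,0,z]+Rs(YB,tilt).apply(G)
def chain(wp):  # wp: list of (p,yaw,tilt); rows for each leg from the previous waypoint
    s=sensors.get_obs();b=(np.array(s["position"]),Ro.from_quat(s["ee_rot"]))
    for p,y,t in wp:
        go(p,y,t,b); b=(np.array(p),Rs(y,t)*D)
E
python3 - <<'E'
from h import *
p0=np.array([.5207,.3169,.2098]);p1=dump(.02,.15,26);print(p1)
chain([(p0+(p1-p0)*f,TA+(YB-TA)*f,26) for f in(.25,.5,.75,1)])
E
```

```text
[ 0.60013094 -0.46883908  0.13529917]
row [-0.157, 0.0722, 0.0974] [0.2163, -0.0005, 0.4398]
row [-0.107, 0.1502, 0.0729] [0.2148, -0.0, 0.4404]
row [-0.0299, 0.1928, 0.0353] [0.2148, 0.0, 0.4404]
row [0.0562, 0.1901, -0.0067] [0.2148, 0.0, 0.4404]
```

```bash
python3 - <<'E'
from h import *
p0=np.array([.5207,.3169,.2098]);p1=dump(.02,.20,26);print(p1)
chain([(p0+(p1-p0)*f,TA+(YB-TA)*f,26) for f in(.25,.5,.75,1)])
E
python3 -m inch '[[[-0.006,0.003,0.003,0.01,0,0.02,1],[-0.018,0.008,0.01,0.026,0,0.052,1],[-0.034,0.015,0.019,0.047,0,0.096,1],[-0.051,0.023,0.029,0.071,0,0.145,1],[-0.069,0.031,0.039,0.096,0,0.195,1],[-0.087,0.039,0.049,0.121,0,0.245,1],[-0.105,0.047,0.059,0.145,0,0.295,1],[-0.122,0.055,0.069,0.169,0,0.343,1],[-0.139,0.063,0.079,0.192,0,0.39,1],[-0.157,0.072,0.088,0.216,0,0.44,1]]]' 90
```

```text
[ 0.60013094 -0.46883908  0.18529917]
row [-0.1624, 0.0723, 0.0862] [0.2163, -0.0005, 0.4398]
row [-0.1125, 0.1502, 0.0617] [0.2148, -0.0, 0.4404]
row [-0.0354, 0.1928, 0.0241] [0.2148, 0.0, 0.4404]
row [0.0507, 0.1901, -0.0179] [0.2148, 0.0, 0.4404]
clock: 16.3
position: [0.5407, 0.1212, 0.1958]
ee_rot: [0.897, 0.38, -0.209, 0.088]
ft_force: [1.0, 0.3, -2.6]
grip_width: 0.219
grasp_force: 89.0
```

Next legs, 9 rows each at about the same speed.

```bash
python3 -m inch '[[[-0.011,0.015,0.006,0.021,0,0.044,1],[-0.022,0.03,0.012,0.043,0,0.088,1],[-0.034,0.045,0.018,0.064,0,0.132,1],[-0.045,0.06,0.024,0.086,0,0.176,1],[-0.056,0.075,0.03,0.107,0,0.22,1],[-0.068,0.09,0.036,0.129,0,0.264,1],[-0.079,0.105,0.042,0.15,0,0.308,1],[-0.09,0.12,0.048,0.172,0,0.352,1],[-0.101,0.135,0.055,0.193,0,0.396,1],[-0.112,0.15,0.061,0.215,0,0.44,1]]]' 90
python3 -m inch '[[[-0.0035,0.019,0.0024,0.021,0,0.044,1],[-0.007,0.038,0.0048,0.043,0,0.088,1],[-0.0105,0.057,0.0072,0.064,0,0.132,1],[-0.014,0.076,0.0096,0.086,0,0.176,1],[-0.0175,0.095,0.012,0.107,0,0.22,1],[-0.021,0.114,0.0144,0.129,0,0.264,1],[-0.0245,0.133,0.0168,0.15,0,0.308,1],[-0.028,0.152,0.0192,0.172,0,0.352,1],[-0.0315,0.171,0.0216,0.193,0,0.396,1],[-0.035,0.19,0.024,0.215,0,0.44,1]]]' 90
python3 - <<'E'
from h import *
s=state();go(dump(.02,.20,26),YB,26)
E
```

```text
clock: 17.3
position: [0.5614, -0.0734, 0.1914]
ee_rot: [0.962, 0.152, -0.223, 0.035]
ft_force: [0.0, 0.9, -3.1]
grip_width: 0.216
grasp_force: 89.1
clock: 18.3
position: [0.5807, -0.267, 0.1855]
ee_rot: [0.97, -0.086, -0.225, -0.019]
ft_force: [-0.3, -0.3, -3.6]
grip_width: 0.219
grasp_force: 89.0
t 18.3 p [ 0.5807 -0.267   0.1855] 
R [[0.884, -0.176, -0.433], [-0.158, -0.984, 0.076], [-0.44, 0.001, -0.898]] q [ 0.43  0.74 -0.18  1.06  0.17  1.8  -1.48] F [-0.3 -0.3 -3.6] w 0.21890730892526095 89.04801964759827
row [0.0492, 0.1953, -0.0237] [0.2146, 0.0011, 0.4368]
```

```bash
python3 -m inch '[[[0.005,0.02,-0.002,0.022,0,0.045,1],[0.01,0.041,-0.005,0.045,0,0.092,1],[0.015,0.062,-0.0075,0.068,0,0.139,1],[0.021,0.083,-0.01,0.091,0,0.186,1],[0.026,0.104,-0.0125,0.114,0,0.233,1],[0.031,0.125,-0.015,0.137,0,0.28,1],[0.036,0.145,-0.0175,0.16,0,0.325,1],[0.041,0.164,-0.02,0.18,0,0.367,1],[0.045,0.18,-0.022,0.198,0,0.403,1],[0.049,0.195,-0.0235,0.215,0,0.437,1]]]' 90
python3 - <<'E'
from h import *
s=state()
imaging.camera("side")
print([(round(d["conf"],2),np.round(d["pixel"]).tolist()) for d in spotter.look_for("bead1","side") if d["conf"]>.2])
r=Ro.from_quat(s["ee_rot"])*D.inv();p=np.array(s["position"])
print(proj("side",p+r.apply(np.array([[.024,0,.016],[-.045,0,0]])-[-.045,0,0]-G)).round().tolist())
for t,z,o in((10,.16,.02),(0,.13,.02),(-10,.11,.02),(-20,.1,.02),(-30,.095,.02),(-40,.09,.02),(-50,.09,.02)): print(t,end=" ");go(dump(o,z,t),YB,t)
E
```

```text
clock: 19.3
position: [0.5959, -0.4637, 0.1807]
ee_rot: [0.923, -0.316, -0.209, -0.072]
ft_force: [-0.5, -0.0, -4.0]
grip_width: 0.219
grasp_force: 89.1
t 19.3 p [ 0.5959 -0.4637  0.1807] 
R [[0.713, -0.614, -0.339], [-0.554, -0.789, 0.265], [-0.431, -0.001, -0.903]] q [ 0.55  1.13  0.27  0.41 -0.24  2.06 -1.57] F [-0.5 -0.  -4. ] w 0.2188340106277149 89.06697750091553
[(0.52, [354.0, 116.0]), (0.43, [273.0, 303.0]), (0.43, [263.0, 316.0]), (0.42, [250.0, 323.0])]
[[345.0, 113.0], [357.0, 119.0]]
10 row [0.0035, -0.0018, -0.0066] [0.0046, 0.273, -0.0029]
0 row [0.0003, -0.0018, 0.0016] [0.0048, 0.4476, -0.0025]
-10 row [-0.0103, -0.0018, 0.0039] [0.0051, 0.6221, -0.0021]
-20 row [-0.0277, -0.0017, 0.0007] [0.0053, 0.7966, -0.0017]
-30 row [-0.049, -0.0016, -0.003] [0.0055, 0.9712, -0.0012]
-40 row [-0.0714, -0.0015, -0.0025] [0.0057, 1.1457, -0.0007]
-50 row [-0.0963, -0.0014, -0.0022] [0.0058, 1.3202, -0.0002]
```

Run:
```python
from h import *
for t,z in((18,.15),(10,.12),(4,.1),(0,.092),(-8,.088),(-16,.088),(-24,.088),(-32,.088),(-40,.088),(-46,.088)): print(t,end=" ");go(dump(.02,z,t),YB,t)
```

```text
18 row [0.0183, -0.0019, 0.0193] [0.0044, 0.1334, -0.0032]
10 row [0.0208, -0.002, 0.0294] [0.0046, 0.273, -0.0029]
4 row [0.0201, -0.002, 0.0358] [0.0047, 0.3778, -0.0027]
0 row [0.0167, -0.002, 0.0358] [0.0048, 0.4476, -0.0025]
-8 row [0.0032, -0.0019, 0.0266] [0.005, 0.5872, -0.0022]
-16 row [-0.0136, -0.0018, 0.0159] [0.0052, 0.7268, -0.0018]
-24 row [-0.0317, -0.0017, 0.0078] [0.0054, 0.8665, -0.0015]
-32 row [-0.0508, -0.0016, 0.0022] [0.0055, 1.0061, -0.0011]
-40 row [-0.0705, -0.0015, -0.0007] [0.0057, 1.1457, -0.0007]
-46 row [-0.0855, -0.0015, -0.001] [0.0058, 1.2504, -0.0004]
```

```bash
python3 -m inch '[[[0.018,-0.002,0.019,0.004,0.133,-0.003,1],[0.021,-0.002,0.029,0.004,0.273,-0.003,1],[0.02,-0.002,0.036,0.004,0.378,-0.003,1],[0.017,-0.002,0.036,0.004,0.448,-0.003,1],[0.003,-0.002,0.027,0.005,0.587,-0.002,1],[-0.0136,-0.002,0.016,0.005,0.727,-0.002,1],[-0.032,-0.002,0.008,0.005,0.866,-0.002,1],[-0.051,-0.002,0.002,0.005,1.006,-0.001,1],[-0.07,-0.002,-0.001,0.006,1.146,-0.001,1],[-0.0855,-0.002,-0.001,0.006,1.25,0,1]]]' 90
python3 -m inch '[[[0,0,0,0,0,0,1],[0,0,0,0,0,0,1],[0,0,0,0,0,0,1],[0,0,0,0,0,0,1],[0,0,0,0,0,0,1]]]'
python3 - <<'E'
from h import *
s=state();go(dump(.02,.088,-46),YB,-46)
r=Ro.from_quat(s["ee_rot"])*D.inv();p=np.array(s["position"]);print("lip",p-r.apply(G))
for c in("top","side"):
    imaging.camera(c);print([(round(d["conf"],2),np.round(d["pixel"]).tolist()) for d in spotter.look_for("bead1",c) if d["conf"]>.2])
print(proj("side",BK+[0,0,.02]),proj("top",BK+[0,0,.02]))
E
```

```text
clock: 20.4
position: [0.5363, -0.4101, 0.2209]
ee_rot: [0.871, -0.295, 0.374, 0.123]
ft_force: [-1.0, -3.2, -1.4]
grip_width: 0.214
grasp_force: 89.2
clock: 20.9
position: [0.5365, -0.4144, 0.2201]
ee_rot: [0.871, -0.299, 0.371, 0.124]
ft_force: [-0.2, -0.8, -1.9]
grip_width: 0.215
grasp_force: 89.2
t 20.9 p [ 0.5365 -0.4144  0.2201] 
R [[0.547, -0.612, 0.571], [-0.428, -0.791, -0.438], [0.72, -0.005, -0.694]] q [ 0.21  0.04  0.36  2.09  0.25  0.22 -1.89] F [-0.2 -0.8 -1.9] w 0.2146296924396363 89.15449619293213
row [-0.0015, 0.0037, 0.0008] [-0.0067, -0.0007, -0.0003]
lip [ 0.49366548 -0.37540051  0.08962046]
[(0.51, [213.0, 266.0]), (0.4, [184.0, 262.0]), (0.39, [383.0, 252.0])]
[(0.69, [263.0, 316.0]), (0.47, [273.0, 302.0]), (0.46, [248.0, 325.0])]
[[352.58161626 168.24150438]] [[395.50357389 247.73764611]]
```

Run:
```python
from h import *
chain([([.56,-.42,.28],YB,-10),([.56,-.2,.22],0,0),([.601,.06,.11],45,0),([.601,.06,.0495],45,0)])
```

```text
row [0.0591, -0.0105, -0.0256] [-0.0067, -0.6287, 0.0014]
row [-0.1438, -0.1734, 0.0356] [0.0579, -0.1681, -0.6615]
row [0.041, -0.26, 0.11] [0.0, 0.0, -0.7854]
row [0.0, 0.0, 0.0605] [0.0, 0.0, 0.0]
```

```bash
python3 -m inch '[[[0.022,0,-0.021,0,0,0,1],[0.04,-0.005,-0.035,-0.001,-0.1,0,1],[0.059,-0.01,-0.026,-0.003,-0.24,0,1],[0.059,-0.01,-0.026,-0.005,-0.37,0,1],[0.059,-0.01,-0.026,-0.006,-0.5,0.001,1],[0.059,-0.01,-0.026,-0.007,-0.629,0.001,1],[0.059,-0.01,-0.026,-0.007,-0.629,0.001,1]]]' 90
python3 - <<'E'
from h import *
state()
a=imaging.camera("top");s=imaging.camera("side")
print([(round(d["conf"],2),np.round(d["pixel"]).tolist()) for c in("top","side") for d in spotter.look_for("bead1",c) if d["conf"]>.2])
chain([([.56,-.2,.22],0,0),([.601,.06,.11],45,0),([.601,.06,.0495],45,0)])
E
```

```text
clock: 21.8
position: [0.561, -0.4205, 0.2784]
ee_rot: [0.942, -0.324, 0.08, 0.028]
ft_force: [-0.5, 0.4, -3.9]
grip_width: 0.215
grasp_force: 89.0
t 21.8 p [ 0.561  -0.4205  0.2784] 
R [[0.778, -0.615, 0.132], [-0.606, -0.789, -0.105], [0.169, 0.002, -0.986]] q [ 0.28  0.38  0.39  1.38 -0.14  1.24 -1.56] F [-0.5  0.4 -3.9] w 0.21499716197978888 89.0313470363617
[(0.59, [384.0, 253.0]), (0.58, [384.0, 261.0]), (0.42, [197.0, 264.0]), (0.4, [184.0, 260.0]), (0.64, [262.0, 315.0]), (0.44, [250.0, 324.0])]
row [-0.1432, -0.1741, 0.0358] [0.0587, -0.1712, -0.6617]
row [0.041, -0.26, 0.11] [0.0, 0.0, -0.7854]
row [0.0, 0.0, 0.0605] [0.0, 0.0, 0.0]
```

```bash
python3 -m inch '[[[-0.03,-0.036,0.007,0.01,-0.03,-0.13,1],[-0.06,-0.072,0.015,0.024,-0.07,-0.26,1],[-0.09,-0.108,0.022,0.036,-0.1,-0.4,1],[-0.12,-0.145,0.03,0.048,-0.14,-0.53,1],[-0.143,-0.174,0.036,0.059,-0.171,-0.662,1],[-0.143,-0.174,0.036,0.059,-0.171,-0.662,1]]]' 90
python3 -m inch '[[[0.005,-0.037,0.015,0,0,-0.11,1],[0.011,-0.074,0.03,0,0,-0.22,1],[0.017,-0.111,0.046,0,0,-0.33,1],[0.023,-0.148,0.062,0,0,-0.45,1],[0.029,-0.185,0.078,0,0,-0.56,1],[0.035,-0.222,0.094,0,0,-0.67,1],[0.041,-0.26,0.11,0,0,-0.785,1],[0.041,-0.26,0.11,0,0,-0.785,1]]]' 90
python3 - <<'E'
from h import *
state();go([.601,.06,.0495],45)
E
```

```text
clock: 22.6
position: [0.5608, -0.1929, 0.2192]
ee_rot: [1.0, 0.007, -0.001, -0.002]
ft_force: [0.3, -0.0, -2.1]
grip_width: 0.214
grasp_force: 89.1
clock: 23.4
position: [0.5994, 0.0672, 0.1092]
ee_rot: [0.922, 0.388, 0.0, -0.003]
ft_force: [0.0, 0.2, -1.9]
grip_width: 0.213
grasp_force: 89.1
t 23.4 p [0.5994 0.0672 0.1092] 
R [[0.699, 0.715, -0.002], [0.715, -0.699, 0.005], [0.002, -0.005, -1.0]] q [-0.14  0.4  -0.05  1.68  0.02  1.07 -0.97] F [ 0.   0.2 -1.9] w 0.2131712641183883 89.12121176719666
row [-0.0042, 0.0064, 0.0596] [-0.0048, -0.0023, 0.0117]
```

Run:
```python
from h import *
a=imaging.camera("top");s=imaging.camera("side")
print([(c,round(d["conf"],2),np.round(d["pixel"]).tolist()) for c in("top","side") for d in spotter.look_for("bead1",c) if d["conf"]>.15])
f=lambda im:cv2.resize(im,(400,300),interpolation=cv2.INTER_CUBIC)
cv2.imwrite("pics/z8.png",np.vstack([np.hstack([f(a[200:290,345:465]),f(s[120:210,300:420])]),np.hstack([f(a[200:290,130:250]),f(s[165:255,250:370])])]))
```

```text
[('top', 0.62, [213.0, 267.0]), ('top', 0.57, [198.0, 264.0]), ('top', 0.46, [384.0, 254.0]), ('side', 0.65, [262.0, 314.0])]
```

View pics/z8.png

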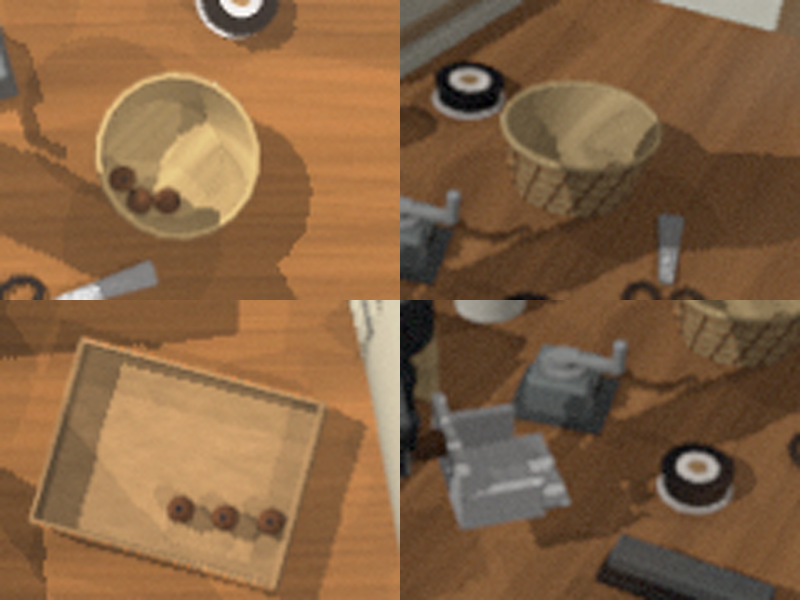

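The crops show three beads in the basket at about (120,180), (140,200) and (167,200), with the other three still in the tray and none spilled. I'll set the scoop down.

```bash
python3 -m inch '[[[-0.004,0.006,0.02,-0.005,-0.002,0,1],[-0.004,0.006,0.04,-0.005,-0.002,0,1],[-0.004,0.006,0.052,-0.005,-0.002,0,1],[-0.004,0.006,0.058,-0.005,-0.002,0,1],[-0.004,0.006,0.06,-0.005,-0.002,0,1],[-0.004,0.006,0.06,-0.005,-0.002,0,1]]]' 90
python3 - <<'E'
from h import *
state();print(at_z("side",(316,180),.074))
E
```

```text
clock: 24.2
position: [0.6025, 0.0532, 0.051]
ee_rot: [0.924, 0.383, -0.0, 0.001]
ft_force: [-0.3, 0.1, -2.5]
grip_width: 0.217
grasp_force: 89.1
t 24.2 p [0.6025 0.0532 0.051 ] 
R [[0.707, 0.707, 0.001], [0.707, -0.707, -0.003], [-0.002, 0.003, -1.0]] q [-0.13  0.47 -0.04  1.71  0.03  0.96 -0.97] F [-0.3  0.1 -2.5] w 0.21697422650197057 89.0512204170227
[ 0.52127686 -0.18323325  0.074     ]
```

```bash
python3 -m inch '[[[0,0,0.001,0,0,0,1],[0,0,0.002,0,0,0,1],[0,0,0.003,0,0,0,1],[0,0,0.003,0,0,0,1]]]' 90
python3 -m inch '[[[0,0,0,0,0,0,0.5],[0,0,0,0,0,0,0.2],[0,0,0,0,0,0,0],[0,0,0,0,0,0,-0.1],[0,0,0,0,0,0,-0.1],[0,0,-0.02,0,0,0,-0.1],[0,0,-0.06,0,0,0,-0.1],[0,0,-0.1,0,0,0,-0.1],[0,0,-0.1,0,0,0,-0.1]]]' 90
python3 - <<'E'
from h import *
state()
# closed fingers push: contact on pin's +y/-x side, fingers along counter; pin angles 192->249 deg
ax=np.array([.573,-.178])
for a in(192,249,255):
    d=np.array([np.cos(np.radians(a)),np.sin(np.radians(a))]);t=np.array([-d[1],d[0]])
    print(a,"pin",ax+.05*d,"tangent",t)
E
```

```text
clock: 24.6
position: [0.603, 0.0537, 0.0492]
ee_rot: [0.924, 0.383, 0.0, 0.002]
ft_force: [-2.3, 1.1, 10.0]
grip_width: 0.215
grasp_force: 90.9
clock: 25.5
position: [0.6052, 0.054, 0.1535]
ee_rot: [0.924, 0.383, 0.004, 0.002]
ft_force: [0.1, 0.0, 0.5]
grip_width: 0.551
grasp_force: 0.0
t 25.5 p [0.6052 0.054  0.1535] 
R [[0.707, 0.707, 0.009], [0.707, -0.707, -0.002], [0.005, 0.007, -1.0]] q [-0.13  0.35 -0.04  1.63  0.02  1.14 -0.96] F [0.1 0.  0.5] w 0.551308503213911 0.0
192 pin [ 0.52409262 -0.18839558] tangent [ 0.20791169 -0.9781476 ]
249 pin [ 0.5550816  -0.22467902] tangent [ 0.93358043 -0.35836795]
255 pin [ 0.56005905 -0.22629629] tangent [ 0.96592583 -0.25881905]
```

Run:
```python
from h import *
chain([([.499,-.163,.15],40.5,0),([.499,-.163,.070],40.5,0)])
```

```text
row [-0.2286, 0.0783, 0.0029] [0.0072, -0.0054, 0.0788]
row [0.0, 0.0, 0.08] [0.0, 0.0, 0.0]
```

```bash
python3 -m inch '[[[-0.04,0.014,0.003,0.007,-0.005,0.079,1],[-0.08,0.028,0.003,0.007,-0.005,0.079,1],[-0.12,0.042,0.003,0.007,-0.005,0.079,1],[-0.16,0.056,0.003,0.007,-0.005,0.079,1],[-0.2,0.07,0.003,0.007,-0.005,0.079,1],[-0.229,0.078,0.003,0.007,-0.005,0.079,1],[-0.229,0.078,0.003,0.007,-0.005,0.079,1],[-0.229,0.078,0.04,0.007,-0.005,0.079,1],[-0.229,0.078,0.083,0.007,-0.005,0.079,1],[-0.229,0.078,0.083,0.007,-0.005,0.079,1]]]' 30
python3 - <<'E'
from h import *
state();go([.5433,-.2157,.07],40.5)
E
```

```text
clock: 26.5
position: [0.4921, -0.1622, 0.0603]
ee_rot: [0.938, 0.347, -0.008, -0.003]
ft_force: [-0.5, -0.1, -0.4]
grip_width: 0.001
grasp_force: 0.0
t 26.5 p [ 0.4921 -0.1622  0.0603] 
R [[0.76, 0.65, -0.017], [0.65, -0.76, 0.001], [-0.013, -0.012, -1.0]] q [ 0.15  0.3   0.09  1.93 -0.03  0.93 -0.61] F [-0.5 -0.1 -0.4] w 0.000557564270469673 0.0
row [0.004, 0.0738, -0.0106] [-0.0119, 0.0126, 0.0009]
```

```bash
python3 -m inch '[[[0,0,0,0,0,0,1],[0,0,0,0,0,0,1]]]' 30
python3 - <<'E'
from h import *
go([.5433,-.2157,.07],40.5)
E
```

```text
clock: 26.7
position: [0.4969, -0.1638, 0.0672]
ee_rot: [0.938, 0.346, -0.003, -0.0]
ft_force: [0.6, 0.5, -0.6]
grip_width: -0.001
grasp_force: 0.0
row [0.0016, 0.0696, -0.003] [-0.0025, 0.0058, 0.0004]
```

```bash
python3 -m inch '[[[0,0.01,-0.002,0,0,0,1],[0,0.02,-0.002,0,0,0,1],[0.001,0.03,-0.002,0,0,0,1],[0.001,0.04,-0.002,0,0,0,1],[0.001,0.05,-0.002,0,0,0,1],[0.001,0.058,-0.002,0,0,0,1],[0.001,0.064,-0.002,0,0,0,1],[0.001,0.068,-0.002,0,0,0,1],[0.001,0.068,-0.002,0,0,0,1],[0.001,0.068,-0.002,0,0,0,1]]]' 30
python3 -c "
from h import *
state()"
```

```text
clock: 27.7
position: [0.5401, -0.2149, 0.0666]
ee_rot: [0.938, 0.346, -0.005, -0.001]
ft_force: [-1.6, 1.6, -0.6]
grip_width: 0.0
grasp_force: 1.2
t 27.7 p [ 0.5401 -0.2149  0.0666] 
R [[0.76, 0.649, -0.009], [0.649, -0.76, -0.001], [-0.008, -0.005, -1.0]] q [ 0.21  0.41  0.11  1.77 -0.05  0.98 -0.53] F [-1.6  1.6 -0.6] w 0.00032107364381738114 1.204776093363762
```

```bash
python3 -m inch '[[[0,0.003,0,0,0,0,1],[0,0.005,0,0,0,0,1],[0,0.006,0,0,0,0,1],[0,0.006,0,0,0,0,1]]]' 30
python3 -m inch '[[[0,0.002,0,0,0,0,1],[0,0.004,0,0,0,0,1],[0,0.004,0,0,0,0,1]]]' 30
```

```text
clock: 28.1
position: [0.542, -0.2167, 0.0659]
ee_rot: [0.938, 0.347, -0.006, -0.004]
ft_force: [-12.7, 13.2, 6.3]
grip_width: -0.006
grasp_force: 7.8
clock: 28.4
position: [0.5432, -0.2226, 0.0652]
ee_rot: [0.938, 0.346, -0.008, -0.003]
ft_force: [-8.7, 4.3, -3.8]
grip_width: -0.0
grasp_force: 6.0
```

```bash
python3 -m inch '[[[0.001,0.001,0,0,0,0,1],[0.002,0.002,0,0,0,0,1],[0.002,0.002,0,0,0,0,1],[0.002,0.002,0,0,0,0,1]]]' 30
python3 - <<'E'
from h import *
imaging.camera("side");imaging.camera("top")
for c in("side","top"):print([(round(d["conf"],2),d["pixel"]) for d in spotter.look_for("tally_pin",c)[:2]])
print(proj("side",[[.555,-.225,.065],[.545,-.22,.065],[.524,-.188,.065]]).round(),proj("top",[[.555,-.225,.065],[.524,-.188,.065]]).round())
E
```

```text
clock: 28.8
position: [0.5442, -0.223, 0.0648]
ee_rot: [0.938, 0.345, -0.009, -0.004]
ft_force: [-21.2, 4.0, 5.0]
grip_width: -0.001
grasp_force: 11.0
[(0.39, [305.3, 176.9])]
[]
[[312. 172.]
 [314. 174.]
 [316. 181.]] [[352. 221.]
 [341. 232.]]
```

```bash
python3 -m inch '[[[-0.003,-0.01,0,0,0,0,1],[-0.003,-0.025,0,0,0,0,1],[-0.003,-0.04,0,0,0,0,1],[-0.003,-0.06,0,0,0,0,1],[-0.003,-0.08,0,0,0,0,1],[-0.003,-0.095,0,0,0,0,1],[-0.003,-0.095,-0.05,0,0,0,1],[-0.003,-0.095,-0.1,0,0,0,1],[-0.003,-0.095,-0.12,0,0,0,1],[-0.003,-0.095,-0.12,0,0,0,1]]]' 30
python3 -m inch '[[[-0.04,0,-0.04,0,0,0,1],[-0.08,0,-0.08,0,0,0,1],[-0.12,0,-0.1,0,0,0,1],[-0.12,0,-0.1,0,0,0,1]]]'
python3 - <<'E'
from h import *
state()
a=imaging.camera("side");b=imaging.camera("top")
cv2.imwrite("pics/fin_s.png",a)
for l in("tally_pin","scoop","scoop_grip","bead1","stapler","spool_a","scissors"):
  for c in("side","top"):print(l,c,[(round(d["conf"],2),np.round(d["pixel"]).tolist()) for d in spotter.look_for(l,c)[:4]])
E
```

```text
clock: 30.0
position: [0.489, -0.1534, 0.1914]
ee_rot: [0.938, 0.346, -0.001, 0.001]
ft_force: [0.5, -0.4, -0.3]
grip_width: -0.001
grasp_force: 0.0
clock: 30.4
position: [0.3941, -0.2346, 0.291]
ee_rot: [0.939, 0.343, -0.003, 0.001]
ft_force: [0.0, -0.3, 0.4]
grip_width: 0.001
grasp_force: 0.0
t 30.4 p [ 0.3941 -0.2346  0.291 ] 
R [[0.765, 0.644, -0.004], [0.644, -0.765, -0.004], [-0.006, 0.0, -1.0]] q [ 0.24 -0.07  0.19  1.82  0.02  1.39 -0.45] F [ 0.  -0.3  0.4] w 0.0006156054633792945 0.0
tally_pin side [(0.7, [306.0, 182.0])]
tally_pin top []
scoop side [(0.75, [274.0, 226.0])]
scoop top [(0.75, [282.0, 281.0]), (0.67, [276.0, 227.0]), (0.32, [268.0, 149.0])]
scoop_grip side [(0.57, [274.0, 226.0])]
scoop_grip top [(0.96, [279.0, 228.0])]
bead1 side [(0.67, [272.0, 301.0]), (0.24, [129.0, 323.0])]
bead1 top [(0.48, [183.0, 262.0])]
stapler side [(0.84, [335.0, 250.0])]
stapler top [(0.87, [280.0, 282.0])]
spool_a side [(0.89, [321.0, 146.0]), (0.88, [336.0, 217.0])]
spool_a top [(0.78, [418.0, 199.0]), (0.67, [323.0, 268.0]), (0.46, [184.0, 263.0])]
scissors side [(0.65, [298.0, 190.0])]
scissors top [(0.53, [354.0, 293.0]), (0.31, [277.0, 223.0])]
```

```bash
python3 -c "
from workcell import order
print(order.hand_in())"
```

```text
the job is handed in; nothing more can be done
None
```

I handed the job in at about 30 s: three beads are in the basket with none seen spilled, the tally lever was pushed to its stop and is back at rest, the scoop lies flat on the open table outside the tray, and the stationery I rechecked hasn't moved.

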